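# Free a power module from its toggle clamp and load it into the test tray

### The job

Swing the red handle of the toggle clamp back until its arm flips up past centre and stays open, lift the silver power module out of the fixture and load it into the free bay of the grey tray: standing on the tray floor squarely over the blue patch, its green terminal strip on the side of the tray's green-striped wall, like the two modules already there. The fixture lets you grip it only by its two ends and the tray only by its two long sides, so set it down upright somewhere clear on the table and take it again the other way. Leave the clamp open, do not drop or tip the module, and leave everything else where it is.

Things in the scene. Friction and masses are not known exactly. Their poses are not given: they have to be found in the camera images.
- unit: workpiece: silver box-shaped power module 64 x 48 x 54 mm (x, y, z), 0.28 to 0.56 kg; origin at the centre of its underside. Flat on its top: green terminal strip along the +x end, yellow label at the -x end; vent slots on the long (+-y) sides. Starts in the fixture's nest, clamped from above, axes within 2 degrees and centre within 2.5 mm of the fixture's
- unit_terminals (a point): middle of the module's green terminal strip, on its top face 25 mm to +x of the centre, 54 mm above the underside
- fixture: fixed steel fixture; origin at table level under the nest's centre. Base plate x +-55, y -50 to 115, top at 15 mm, where the module stands (its top at 69). Blue cheeks at y = +-26 to +-34, x +-30, up to z 67, cover the module's long sides; its ends (+-x) are free but for stops 4 mm high at x +-34 to +-40. On the +y side two plates (x +-13 to +-19, y 68 to 102, up to z 95) carry the clamp
- clamp_hinge (a point): hinge of the toggle clamp, fixed, in the fixture's frame at x 0, y 85, z 83 mm; its axis runs along the fixture's x
- clamp_grip (a point): point on the axis of the clamp's round red handle, 60 mm from the hinge. Handle: 18 mm diameter from 28 to 90 mm from the hinge, straight up when closed. Arm and handle are one rigid bell crank at 90 degrees: the closed arm (18 mm wide, 12 thick) lies level from the hinge 95 mm towards the fixture's -y, over the cheek, and bears on the module's top with a rubber pad
- clamp (a joint): clamp angle (rad): 0 closed; grows as the arm rises and the handle swings back to the fixture's +y, away from the module; stop at 1.75. Over-centre spring: resists with some 5 N at mid-handle at 0, less up to the centre at about 0.9, beyond which it snaps open by itself. Open, the arm points up (178 mm high) and the handle level backwards (up to z 93, reaching y 174 mm)
- tray: fixed grey plastic tray, a channel open at the top; origin at table level under its centre. 86 mm across (x), 292 mm long (y), floor 4 mm thick; walls on its +-x sides 6 mm thick, 74 mm apart inside, 62 mm high (higher than a module in it); end lips only 16 mm high. Three bays along y at -92, 0 and 92 mm; a green stripe runs along the top of the +x wall
- bay_pad: blue patch 70 x 48 mm (x, y) marking the free bay, flat on the tray floor; origin at its centre, at the floor's level; axes parallel to the tray's. It may be any of the three bays. A neighbour standing in the next bay leaves 44 mm beside a module centred here
- neighbour_a: dark module with a red label, same size and axes as the workpiece, standing in one of the tray's bays, terminals to the tray's +x; leave it alone
- neighbour_b: a second dark module with a red label, same as the other, in another bay; leave it alone
- supply: bystander: perforated aluminium power supply lying flat, 98 x 160 x 40 mm, origin at the centre of its underside
- mug: bystander: white mug, 76 mm diameter, 90 mm high, handle towards its +y; origin at the centre of its underside
- jar: bystander: small jar, 44 mm diameter, 55 mm high; origin at the centre of its underside
- screwdriver: bystander: yellow screwdriver lying along its x axis, 170 mm long, up to 30 mm thick, origin near its middle
- probe: bystander: black test probe lying along its x axis, from -57 to 78 mm, 14 mm thick, origin under it
- parts_bin: bystander: small blue open bin with capacitors, 90 x 120 x 45 mm, origin at the centre of its underside
Mind the look-alikes: they are no part of the job. Leave any orange look-alike of the fixture alone.

How it is judged (in metres and radians):
On the way, in this order (a step that is already met when the one before it is completed fails the run):
1. the clamp is flipped open past centre, the module still standing in the nest (value of joint clamp above 1.5 rad and distance of unit from where it was at the start of the episode below 0.02 m), for 0.2 s.
2. the module is lifted clear of the fixture's cheeks (height (world z) of unit above 0.07 m), for 0.1 s.
At the end, for the whole second after the job is handed in: the clamp stands open (beyond 1.4 rad) and the module stands still and upright (within 4.5 degrees) on the tray floor in the free bay, within 15 mm of the blue patch's centre along the tray and 8 mm across, square to it within 11 degrees, terminals towards the green-striped wall (value of joint clamp above 1.4 rad and x of unit in the frame of bay_pad between -0.008 and 0.008 m and y of unit in the frame of bay_pad between -0.015 and 0.015 m and z of unit in the frame of bay_pad below 0.004 m and x of unit_terminals in the frame of bay_pad above 0.01 m and angle between unit's own z axis and vertical below 0.08 rad and angle between the x axis of unit and the x axis of bay_pad, either way round below 0.2 rad and linear speed of unit below 0.02 m/s); the robot touches nothing.
It fails at once if the module is dropped (moves faster than 0.5 m/s while out of the fingers) (linear speed of unit above 0.5 m/s and contact force between the fingers and unit below 0.1 N).
It fails at once if the module is tipped over (more than 40 degrees) (angle between unit's own z axis and vertical above 0.7 rad).
It fails at once if a module already in the tray is shifted by more than 12 mm (distance of any of neighbour_a, neighbour_b from where it was at the start of the episode above 0.012 m).
It fails at once if another thing on the table is shifted by more than 25 mm (distance of any of supply, mug, jar, screwdriver, probe, parts_bin from where it was at the start of the episode above 0.025 m).
It also fails if it takes over 72 s, if anything falls off the work surface, if the arm or the gripper's body presses on something with over 40 N, if the wrist force passes 120 N, or if a joint passes its speed limit or range.

### The arm

A 7-joint arm with a two-finger parallel gripper is mounted at the origin on the work surface. World frame = base frame: x ahead of the robot, y to its left, z up, the work surface at z = 0. Lengths are in mm, angles in rad, forces in N, time in s.
With the tool pointing down it reaches from about 425 to 875 mm from the base axis. Payload 8.4 kg.
Tool frame: the origin (TCP) lies on the centre line of the jaws, within the pads' length; the fingertips stand 8 mm ahead of it and the grasp point (between the pads) lies 11 mm behind it (ctrl.tips_ahead is the distance from the TCP to the fingertips, in mm); z points along the fingers, y is the line along which they close (so a half turn about z gives the same grasp; the last joint's range is limited). The gripper opens to 85 mm and grips with 20 to 120 N. Pads are 22 mm wide; open, the fingers measure 114 mm over their backs; the gripper's body (76 mm by 85 mm) begins 54 mm behind the grasp point. The pads swing forward as they close: fully open they stand 13 mm farther back than shut.
Start: joints at [-1.287, 0.333, 0.04, 1.465, -0.013, 1.343, -0.059], TCP at [242.787, 602.925, 239.308] pointing down, gripper open.
Joint ranges: [-2.58, 2.58], [-0.38, 2.09], [-1.3, 1.39], [0.25, 2.4], [-1.5, 4.64], [0.08, 2.09], [-2.65, 2.65]. Speed limits (rad/s): [2.22, 2.22, 2.79, 2.79, 3.14, 3.14, 3.14].

### API

Orientations are given as [roll, pitch, yaw] about the fixed x, y, z axes, in that order (R = Rz(yaw) Ry(pitch) Rx(roll)).
In Python, from plant import ctrl gives the robot as it stands.
- The arm moves only by the tool step_arm, never from a script. Its argument "series" is a list of rows, each an object with "linear": the shift along the tool's x, y, z in m, a list of three; "yaw": the turn about the tool's z in degrees; "grip": the closure in counts, from 0 (fully open) to 255 (shut). A call has 1 to 10 rows; each row is the pose to reach, as a shift and turn from the pose commanded when the call began, along the tool's axes at that moment; what a row does not reach only later rows make up. A row lasts 1/10 s, in which the tool goes at most 50 mm and 8.59 degrees, less where a joint would pass 70% of its speed; a pose out of reach is approached as far as the arm can. A call with a gripper value outside its range is refused whole. The fingers move at their own pace and stop on an object; "newtons" is the grip in N (left out, the last holds). Time passes only in rows, so rows that repeat a pose let the fingers close. It gives the time, the measured TCP pose, the force, the opening and the grip force at its end, in the units of the state.
- ctrl.read_state(): the state, without advancing time (a new reading comes with each control period).
- ctrl.read_camera(name): name is "scene" or "top"; returns a dict with "color" (480x640x3 uint8, blue, green, red), "fx", "fy", "cx", "cy" (pixels), "k1" (the pictures are not rectified: a ray, as slopes to the right and down, at radius r is drawn at 1 + k1 r^2 times it, then the intrinsics apply), "xyz" and "attitude" of the camera in the world. Camera axes: x right, y up, looking along -z (the intrinsics and any distortion apply to the point x, -y, -z); pixel columns grow to the right and rows downward; lengths in mm; the calibration is good to about 2 mm. A picture is of the moment at which its call begins. There is no depth.
- ctrl.hand_in(): hands the job in; it is judged then, once.
The state is a dict: "clock": time; "joint_positions": joint angles; "joint_vel": joint speeds; "effort": joint torques, N m; "position": TCP position; "eef_rot": TCP orientation; "ft_force": force on the tool from outside, world axes, zero at the start; "wrist_torque": the same for the moment, N m; "finger_gap": finger opening in mm; "gripper_force": force on a finger pad.
Only numpy, scipy, OpenCV 4.12 (cv2) and the standard library are available. Lean on these libraries where they do the work, as an engineer would, in place of code of your own. Each camera call takes 0.05 s, during which the arm holds its last target. There are 200 camera calls.

## Working session

There is one attempt and no reset: what is moved stays moved. The work goes in short steps, Python scripts to look and compute and a tool call to move; the robot and the scene stay as the last step left them, time stands still between calls to the robot, and variables do not carry over. Pictures are saved under pics/ and viewed, at most 10 in all, crops included, and the job is handed in when it is done.

Besides the shell and the picture viewer there is one more tool, called after "Call:" as name(argument=value, ...), one argument or row to a line, values as JSON. step_arm: Moves the arm, as the interface text tells. Its arguments: {"type":"object","properties":{"series":{"type":"array","items":{"type":"object","properties":{"linear":{"type":"array","items":{"type":"number"}},"yaw":{"type":"number"},"grip":{"type":"number"}}}},"newtons":{"type":"number"}},"required":["series"]}

```bash
mkdir -p pics; ls
python3 - <<'E'
from plant import ctrl
import cv2
for n in("scene","top"):
    c=ctrl.read_camera(n); cv2.imwrite(f"pics/{n}0.png",c["color"]); print({k:v for k,v in c.items() if k!="color"})
print(ctrl.read_state())
E
```

```text
pics
{'fx': 473.0041249358536, 'fy': 473.0041249358536, 'cx': 317.21227086503734, 'cy': 239.59831213078272, 'k1': 0.0185198945190059, 'xyz': array([ 886.51355237, -649.04047387,  917.66357786]), 'attitude': array([ 0.71705908, -0.00536524,  0.52921481])}
{'fx': 512.7155005252329, 'fy': 512.7155005252329, 'cx': 321.4376274226853, 'cy': 238.56680904582026, 'k1': -0.13271233042987657, 'xyz': array([ 454.44811154,  -25.70164269, 1361.83826652]), 'attitude': array([ 0.05863906, -0.02609136, -1.55870574])}
{'clock': 0.1, 'joint_positions': array([-1.28721519,  0.33384955,  0.03991398,  1.46618057, -0.01340475,
        1.34332946, -0.05848506]), 'joint_vel': array([-0.00163027, -0.00079671, -0.00152637, -0.00226447, -0.0021675 ,
       -0.00037083, -0.0008629 ]), 'effort': array([ 4.21824385e-03, -6.60027909e+01,  1.37070056e+00, -4.06479478e+01,
        1.71350426e-02,  9.01405583e-03, -2.25027378e-05]), 'position': array([242.66782859, 602.56076014, 238.50586361]), 'eef_rot': array([-3.14009604e+00,  1.08790370e-04,  2.75877145e+00]), 'ft_force': array([-0.1114862 , -0.20476938,  0.08709138]), 'wrist_torque': array([-0.02660713, -0.01516667,  0.00419036]), 'gripper_force': 0.0, 'finger_gap': 85.52068644927827}
```

View pics/top0.png

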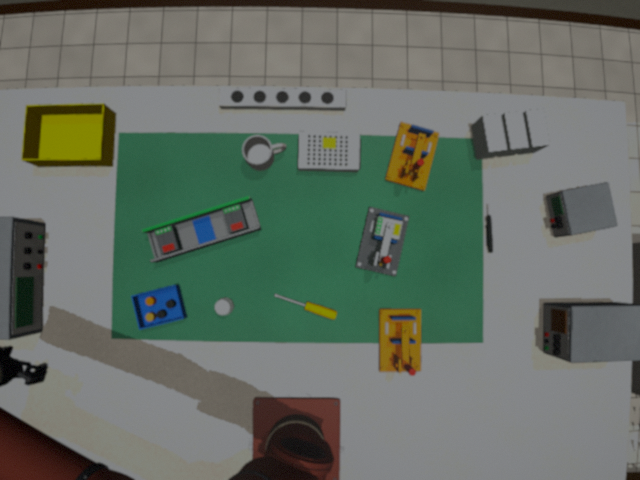

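View pics/scene0.png

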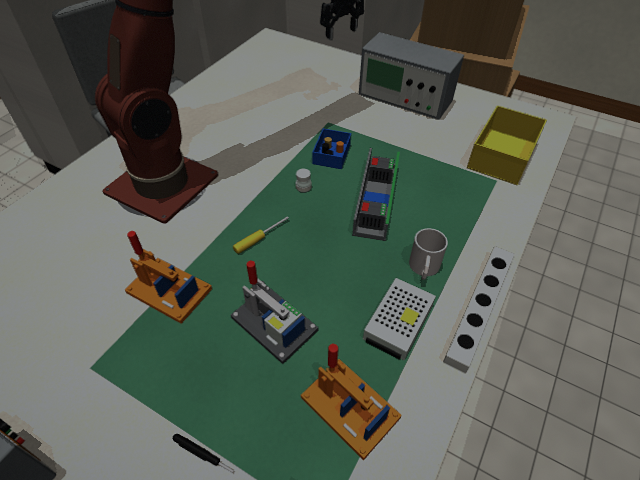

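The top view shows the grey fixture near (383,240), with the clamp side and red handle at the lower end (388,260). The tray is near (204,229), with its blue patch in the middle bay at (205,230) and the green stripe on the upper wall. I'll crop and measure these next.

```bash
cat > h.py <<'E'
from plant import ctrl
import cv2, numpy as np
from scipy.spatial.transform import Rotation as Ro
def cam(n):
    c=ctrl.read_camera(n); c["R"]=Ro.from_euler("xyz",c["attitude"]).as_matrix(); return c
def cast(c,px,z):
    px=np.atleast_2d(np.array(px,float)); d=(px-[c["cx"],c["cy"]])/[c["fx"],c["fy"]]
    u=d.copy()
    for _ in range(20): u=d/(1+c["k1"]*(u**2).sum(1,keepdims=True))
    r=np.c_[u[:,0],-u[:,1],-np.ones(len(u))]@c["R"].T
    return c["xyz"]+r*((z-c["xyz"][2])/r[:,2])[:,None]
def proj(c,P):
    q=(np.atleast_2d(np.array(P,float))-c["xyz"])@c["R"]; u=np.c_[q[:,0],-q[:,1]]/-q[:,2:]
    u*=1+c["k1"]*(u**2).sum(1,keepdims=True); return u*[c["fx"],c["fy"]]+[c["cx"],c["cy"]]
def mask(c,lo,hi,box):  # HSV mask within box x0,y0,x1,y1
    m=cv2.inRange(cv2.cvtColor(c["color"],cv2.COLOR_BGR2HSV),np.array(lo),np.array(hi)); k=np.zeros_like(m)
    x0,y0,x1,y1=box; k[y0:y1,x0:x1]=m[y0:y1,x0:x1]; return k
def pts(m): 
    return np.argwhere(m)[:,::-1].astype(float)
def rect(c,m,z):
    n,l,s,_=cv2.connectedComponentsWithStats(m); i=1+s[1:,4].argmax()
    p=cast(c,pts(l==i),z)[:,:2]; r=cv2.minAreaRect(p.astype(np.float32)); return r,p.mean(0),len(p)
E
python3 - <<'E'
from h import *
t=cam("top"); s=cam("scene")
print("pad",rect(t,mask(t,(100,120,60),(130,255,255),(185,205,225,255)),4))
print("stripe",rect(t,mask(t,(50,150,60),(75,255,255),(140,190,262,240)),62))
for c,b,n in((t,(350,200,415,280),"top"),(s,(225,250,325,365),"sc")):
    print(n,"label",rect(c,mask(c,(22,100,100),(35,255,255),b),69))
    print(n,"red",rect(c,mask(c,(0,150,80),(8,255,255),b),143))
    print(n,"green",rect(c,mask(c,(40,60,60),(70,255,255),b),69))
a=cv2.resize(t["color"][195:285,340:430],(540,540),interpolation=2); 
cv2.imwrite("pics/tc.png",a)
cv2.imwrite("pics/sc.png",cv2.resize(s["color"][250:370,220:330],(550,600),interpolation=2))
E
```

```text
pad (((555.4610595703125, 253.68325805664062), (66.27383422851562, 47.172935485839844), 18.708934783935547), array([555.11251242, 253.6340356 ]), 436)
stripe (((588.2530517578125, 264.5545349121094), (17.119083404541016, 286.09613037109375), 17.892518997192383), array([590.50685186, 264.73378043]), 489)
top label (((557.4773559570312, -249.36062622070312), (13.67784595489502, 27.395875930786133), 76.09727478027344), array([ 557.26084857, -249.02398995]), 59)
top red (((478.4126281738281, -212.79006958007812), (11.947968482971191, 16.876880645751953), 0.6557793021202087), array([ 478.67377941, -212.45060339]), 36)
top green (((567.1176147460938, -202.9390869140625), (14.032007217407227, 42.1403694152832), 78.97140502929688), array([ 567.3625486 , -202.97544644]), 92)
sc label (((557.0625610351562, -247.89422607421875), (15.455549240112305, 29.210189819335938), 77.61187744140625), array([ 557.07359658, -247.84416739]), 95)
sc red (((463.65093994140625, -192.27932739257812), (14.511972427368164, 16.40118408203125), 35.34745788574219), array([ 463.24943877, -192.0454449 ]), 48)
sc green (((565.9851684570312, -202.02845764160156), (12.06606674194336, 42.408050537109375), 78.25521850585938), array([ 567.04307349, -202.39717886]), 82)
```

View pics/tc.png

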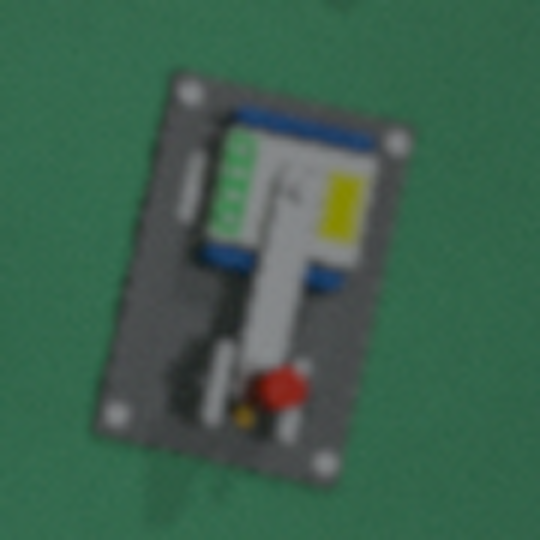

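View pics/sc.png

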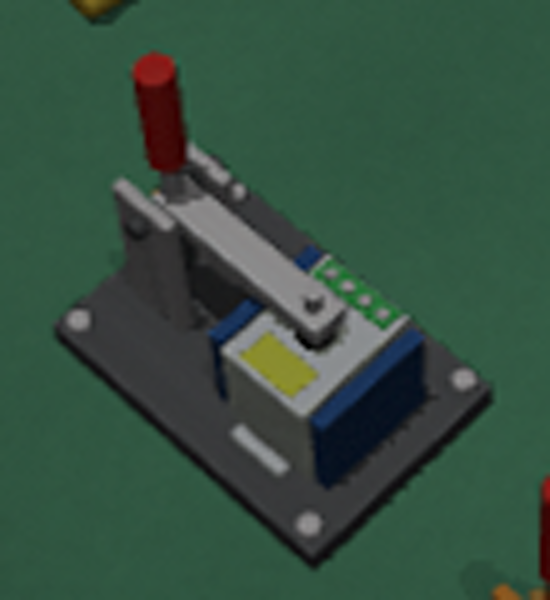

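The crops show the green strip on the world +y end of the module and the yellow label on the −y end. The clamp and red handle are on the −x side, towards the robot. The crop's screws at (190,92), (398,142), (117,413) and (325,463) give me the fixture pose.

Run:
```python
from h import *
t=cam("top"); s=cam("scene")
scr=np.array([(190,92),(398,142),(117,413),(325,463)])/6+[340,195]
P=cast(t,scr,17); c=P.mean(0)[:2]; dy=(P[2]+P[3]-P[0]-P[1])[:2]; dx=(P[0]+P[2]-P[1]-P[3])[:2]
print("top plate c",c,np.degrees(np.arctan2(dx[1],dx[0])),np.degrees(np.arctan2(dy[1],dy[0]))-90,np.linalg.norm(dx)/2,np.linalg.norm(dy)/2)
S=np.array([(78,320),(463,379),(308,524),(238,190)])/5+[220,250]
print("scene screws",cast(s,S,17)); print("top screws",P)
yv=dy/np.linalg.norm(dy); print("origin", c-32.5*yv)
print("handle top scene",cast(s,np.array([155,63])/5+[220,250],173),"top",cast(t,np.array([283,387])/6+[340,195],173))
for b in [(300,225),(300,240),(310,307),(277,296),(330,170)]: print(b,cast(t,b,0))
# scene pad & stripe
print("pad s",rect(s,mask(s,(100,120,60),(130,255,255),(350,180,400,225)),4))
print("stripe s",rect(s,mask(s,(45,120,50),(75,255,255),(355,140,405,240)),62))
print(ctrl.tips_ahead)
```

```text
top plate c [ 529.20305781 -222.54607505] 77.29872827785174 77.43553833214457 94.702671660229 145.4881484457949
scene screws [[ 448.95094573 -249.75578525   17.        ]
 [ 611.3701529  -188.93155849   17.        ]
 [ 590.99976796 -280.97980694   17.        ]
 [ 470.39167892 -155.66975477   17.        ]]
top screws [[ 610.54718251 -191.983924     17.        ]
 [ 589.86291391 -284.75740897   17.        ]
 [ 468.68100659 -160.72296063   17.        ]
 [ 447.72112824 -252.72000661   17.        ]]
origin [ 560.92474391 -229.61605604]
handle top scene [[ 478.94759788 -206.71436333  173.        ]] top [[ 477.83935815 -209.74701344  173.        ]]
(300, 225) [[570.26711506  -2.71711085   0.        ]]
(300, 240) [[530.25406764  -3.30418134   0.        ]]
(310, 307) [[353.0767389  -32.19609345   0.        ]]
(277, 296) [[381.06758212  55.46761344   0.        ]]
(330, 170) [[719.93936144 -81.08033869   0.        ]]
pad s (((551.5269775390625, 257.64630126953125), (71.13070678710938, 46.883201599121094), 13.904826164245605), array([550.90248971, 260.0134869 ]), 244)
stripe s (((589.8788452148438, 268.35772705078125), (10.66883659362793, 292.4305114746094), 18.782817840576172), array([591.03380042, 265.0290381 ]), 244)
8.0
```

Call:
step_arm(
  series=[
    {"linear":[-0.05,0,0],"yaw":0,"grip":255},
    {"linear":[-0.1,0,0],"yaw":0,"grip":255},
  ],
)

```text
clock: 0.5
position: [334.9, 566.1, 239.3]
eef_rot: [3.141, -0.001, 2.763]
ft_force: [1.9, 0.3, 0.6]
finger_gap: 58.8
gripper_force: 0.0
```

```bash
cat >> h.py <<'E'
def wrap(a): return (a+180)%360-180
def go(x,y,z,yaw):
    s=ctrl.read_state(); w=np.degrees(s["eef_rot"][2]); R=Ro.from_euler("xyz",s["eef_rot"]).as_matrix()
    R=Ro.from_euler("xyz",[np.pi,0,s["eef_rot"][2]]).as_matrix()
    d=R.T@(np.array([x,y,z])-s["position"]); print("lin",np.round(d/1000,4),"yaw",round(wrap(-(yaw-w)),2),"n",np.ceil(np.linalg.norm(d)/50)); return d
F=np.array([561.3,-228.]); FY=77.5
def fix(x,y):
    a=np.radians(FY); return F+np.array([np.cos(a),np.sin(a)])*x+np.array([-np.sin(a),np.cos(a)])*y
E
python3 -c "
from h import *
go(600,150,260,158.3)
print(fix(0,58),fix(0,135))"
```

```text
lin [-0.4001 -0.2886 -0.0207] yaw 0.01 n 10.0
[ 504.67483159 -215.44650239] [ 429.50003904 -198.78065212]
```

Call:
step_arm(
  series=[
    {"linear":[-0.4,-0.289,-0.021],"yaw":0,"grip":255},
    {"linear":[-0.4,-0.289,-0.021],"yaw":0,"grip":255},
    {"linear":[-0.4,-0.289,-0.021],"yaw":0,"grip":255},
    {"linear":[-0.4,-0.289,-0.021],"yaw":0,"grip":255},
    {"linear":[-0.4,-0.289,-0.021],"yaw":0,"grip":255},
    {"linear":[-0.4,-0.289,-0.021],"yaw":0,"grip":255},
    {"linear":[-0.4,-0.289,-0.021],"yaw":0,"grip":255},
    {"linear":[-0.4,-0.289,-0.021],"yaw":0,"grip":255},
    {"linear":[-0.4,-0.289,-0.021],"yaw":0,"grip":255},
    {"linear":[-0.4,-0.289,-0.021],"yaw":0,"grip":255},
  ],
)

```text
clock: 1.5
position: [599.7, 145.4, 260.7]
eef_rot: [3.142, 0.001, 2.758]
ft_force: [1.4, 1.1, 0.7]
finger_gap: 0.3
gripper_force: 0.0
```

```bash
python3 -c "
from h import *
go(504.7,-215.5,230,167.5)"
```

```text
lin [-0.0471 -0.3702  0.0307] yaw -9.5 n 8.0
```

Call:
step_arm(
  series=[
    {"linear":[-0.047,-0.374,0.031],"yaw":-9.5},
    {"linear":[-0.047,-0.374,0.031],"yaw":-9.5},
    {"linear":[-0.047,-0.374,0.031],"yaw":-9.5},
    {"linear":[-0.047,-0.374,0.031],"yaw":-9.5},
    {"linear":[-0.047,-0.374,0.031],"yaw":-9.5},
    {"linear":[-0.047,-0.374,0.031],"yaw":-9.5},
    {"linear":[-0.047,-0.374,0.031],"yaw":-9.5},
    {"linear":[-0.047,-0.374,0.031],"yaw":-9.5},
    {"linear":[-0.047,-0.374,0.031],"yaw":-9.5},
    {"linear":[-0.047,-0.374,0.031],"yaw":-9.5},
  ],
)

```text
$.series[0]: bad value
```

```bash
python3 -c "
from h import *
go(504.7,-215.5,128,167.5)"
```

```text
lin [-0.0471 -0.3702  0.1327] yaw -9.5 n 8.0
```

Call:
step_arm(
  series=[
    {"linear":[-0.047,-0.374,0.031],"yaw":-9.5,"grip":255},
    {"linear":[-0.047,-0.374,0.031],"yaw":-9.5,"grip":255},
    {"linear":[-0.047,-0.374,0.031],"yaw":-9.5,"grip":255},
    {"linear":[-0.047,-0.374,0.031],"yaw":-9.5,"grip":255},
    {"linear":[-0.047,-0.374,0.031],"yaw":-9.5,"grip":255},
    {"linear":[-0.047,-0.374,0.031],"yaw":-9.5,"grip":255},
    {"linear":[-0.047,-0.374,0.031],"yaw":-9.5,"grip":255},
    {"linear":[-0.047,-0.374,0.031],"yaw":-9.5,"grip":255},
    {"linear":[-0.047,-0.374,0.031],"yaw":-9.5,"grip":255},
    {"linear":[-0.047,-0.374,0.031],"yaw":-9.5,"grip":255},
  ],
)

```text
clock: 2.5
position: [502.4, -216.6, 229.3]
eef_rot: [3.141, 0.0, 2.923]
ft_force: [0.1, 0.9, -0.0]
finger_gap: -0.4
gripper_force: 0.0
```

```bash
python3 -c "
from h import *
go(504.7,-215.5,128,167.5)"
```

```text
lin [-0.002   0.0016  0.1013] yaw -0.01 n 3.0
```

Call:
step_arm(
  series=[
    {"linear":[-0.002,0.0015,0.035],"yaw":0,"grip":255},
    {"linear":[-0.002,0.0015,0.07],"yaw":0,"grip":255},
    {"linear":[-0.002,0.0015,0.1],"yaw":0,"grip":255},
    {"linear":[-0.002,0.0015,0.101],"yaw":0,"grip":255},
    {"linear":[-0.002,0.0015,0.101],"yaw":0,"grip":255},
    {"linear":[0.004,0.0015,0.101],"yaw":0,"grip":255},
    {"linear":[0.01,0.0015,0.101],"yaw":0,"grip":255},
    {"linear":[0.016,0.0015,0.101],"yaw":0,"grip":255},
  ],
)

```text
clock: 3.3
position: [490.1, -211.9, 131.1]
eef_rot: [3.141, 0.008, 2.925]
ft_force: [7.9, -1.9, 2.8]
finger_gap: 0.1
gripper_force: 4.3
```

Call:
step_arm(
  series=[
    {"linear":[0.007,0,0],"yaw":0,"grip":255},
    {"linear":[0.014,0,0],"yaw":0,"grip":255},
    {"linear":[0.021,0,0],"yaw":0,"grip":255},
    {"linear":[0.028,0,0],"yaw":0,"grip":255},
    {"linear":[0.035,0,0],"yaw":0,"grip":255},
    {"linear":[0.042,0,0],"yaw":0,"grip":255},
    {"linear":[0.049,0,0],"yaw":0,"grip":255},
    {"linear":[0.056,0,0],"yaw":0,"grip":255},
    {"linear":[0.056,0,0],"yaw":0,"grip":255},
    {"linear":[0.056,0,0],"yaw":0,"grip":255},
  ],
)

```text
clock: 4.3
position: [432.6, -199.4, 128.5]
eef_rot: [3.141, 0.0, 2.925]
ft_force: [-0.0, 0.1, 0.4]
finger_gap: 0.0
gripper_force: 0.0
```

```bash
python3 -c "
from h import *
s=cam('scene'); cv2.imwrite('pics/s2.png',cv2.resize(s['color'][180:380,180:380],(600,600)))
print(ctrl.read_state()['position'],ctrl.read_state()['ft_force'])"
```

```text
[ 432.7818575  -199.43582059  128.43565394] [-0.31606354  0.68786022 -0.73530961]
```

View pics/s2.png

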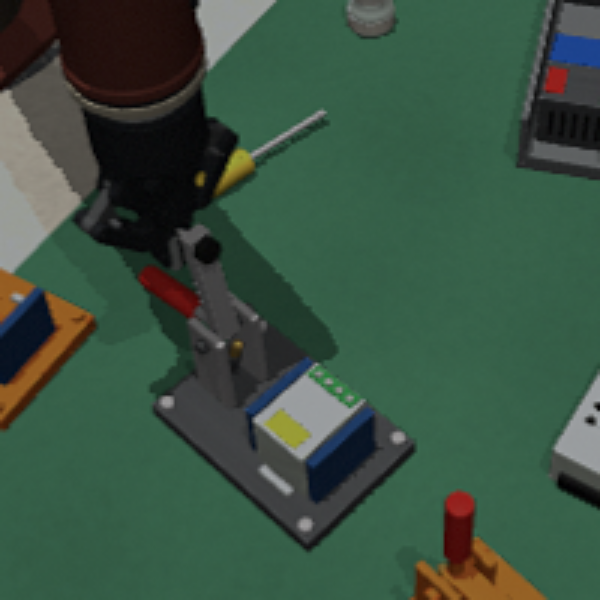

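The clamp is open: its arm points up at crop (205,290) and the handle lies level backwards. The module at (310,415) is still in the nest. I'll rise, open the gripper and measure the module.

Call:
step_arm(
  series=[
    {"linear":[0,0,-0.05],"yaw":0,"grip":255},
    {"linear":[0,0,-0.1],"yaw":0,"grip":255},
    {"linear":[0,0,-0.14],"yaw":0,"grip":255},
    {"linear":[0,0,-0.14],"yaw":0,"grip":0},
    {"linear":[0,0,-0.14],"yaw":0,"grip":0},
  ],
)

```text
clock: 4.85
position: [433.2, -199.5, 269.0]
eef_rot: [3.141, 0.002, 2.925]
ft_force: [-0.3, 0.3, -1.4]
finger_gap: 28.3
gripper_force: 0.0
```

Run:
```python
from h import *
t=cam("top"); s=cam("scene")
for c,b,n in((t,(350,200,415,280),"top"),(s,(225,280,325,365),"sc")):
    L=rect(c,mask(c,(22,100,100),(35,255,255),b),69); G=rect(c,mask(c,(40,80,60),(70,255,255),b),69)
    print(n,L,G)
    for z in (69,):
        m=mask(c,(0,0,110),(179,45,255),b); print("silver",rect(c,m,69))
    d=G[1]-L[1]; print("ang",np.degrees(np.arctan2(d[1],d[0])),"centre",G[1]-25*d/np.linalg.norm(d))
cv2.imwrite("pics/t3.png",cv2.resize(t["color"][195:285,340:430],(540,540)))
```

```text
top (((557.5324096679688, -249.38677978515625), (13.582289695739746, 27.18655776977539), 78.82707977294922), array([ 557.3861549 , -249.17159722]), 58) (((567.4246215820312, -202.73397827148438), (12.513653755187988, 41.61601257324219), 78.98017120361328), array([ 566.85796082, -202.30812606]), 64)
silver (((560.5709838867188, -234.4027099609375), (53.70604705810547, 47.708160400390625), 79.63217163085938), array([ 561.49157797, -230.681432  ]), 291)
ang 78.57360063410027 centre [ 561.90523619 -226.81262603]
sc (((557.0625610351562, -247.89422607421875), (15.455549240112305, 29.210189819335938), 77.61187744140625), array([ 557.07359658, -247.84416739]), 95) (((566.5036010742188, -202.2072296142578), (11.909128189086914, 41.020713806152344), 79.73715209960938), array([ 566.946628  , -202.02477629]), 74)
silver (((562.0292358398438, -228.1888427734375), (63.54397964477539, 47.350467681884766), 78.83577728271484), array([ 562.70374499, -230.06880088]), 395)
ang 77.83999207168115 centre [ 561.68056512 -226.46385528]
```

View pics/t3.png

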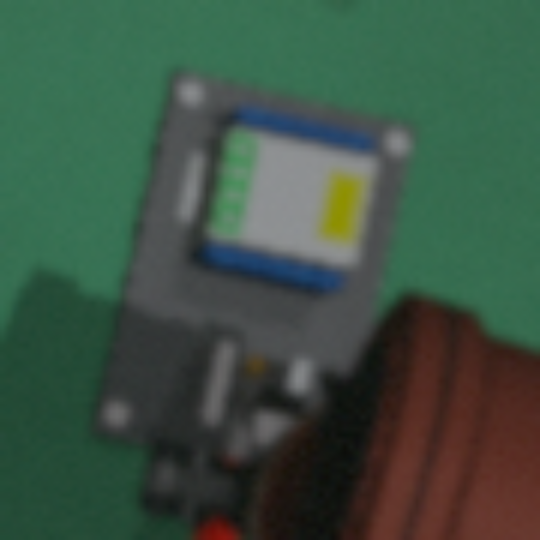

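The module is free: its face spans crop (208–378, 125–268), with the green strip at left and the label at right. The gripper body is clear of it.

```bash
python3 -c "
from h import *
go(562,-227.5,200,168.2)"
```

```text
lin [-0.1329  0.0003  0.0672] yaw -0.63 n 3.0
```

Call:
step_arm(
  series=[
    {"linear":[-0.05,0,0],"yaw":-0.6,"grip":0},
    {"linear":[-0.1,0,0],"yaw":-0.6,"grip":0},
    {"linear":[-0.133,0,0],"yaw":-0.6,"grip":0},
    {"linear":[-0.133,0,0.01],"yaw":-0.6,"grip":0},
    {"linear":[-0.133,0,0.05],"yaw":-0.6,"grip":0},
    {"linear":[-0.133,0,0.1],"yaw":-0.6,"grip":0},
    {"linear":[-0.133,0,0.15],"yaw":-0.6,"grip":0},
    {"linear":[-0.133,0,0.15],"yaw":-0.6,"grip":0},
  ],
)

```text
clock: 5.75
position: [557.0, -226.2, 110.8]
eef_rot: [3.142, -0.013, 2.935]
ft_force: [-1.4, -0.2, -0.7]
finger_gap: 85.5
gripper_force: 0.0
```

```bash
python3 -c "
from h import *
go(562,-227.5,39,168.2); print(ctrl.read_state()['joint_positions'])"
```

```text
lin [-0.0052 -0.0003  0.0718] yaw -0.06 n 2.0
[-0.15844354  0.38294153  0.58231065  1.75057758 -0.23099486  1.09109332
  1.8645878 ]
```

Call:
step_arm(
  series=[
    {"linear":[0,0,0],"yaw":0,"grip":0},
    {"linear":[0,0,0],"yaw":0,"grip":0},
    {"linear":[0,0,0],"yaw":0,"grip":0},
  ],
)

```text
clock: 6.05
position: [563.8, -228.7, 121.0]
eef_rot: [-3.142, 0.004, 2.935]
ft_force: [0.0, -0.1, 0.3]
finger_gap: 85.4
gripper_force: 0.0
```

```bash
python3 -c "
from h import *
go(562,-227.5,39,168.2); print(ctrl.read_state()['eef_rot'])"
```

```text
lin [0.002  0.0008 0.082 ] yaw -0.04 n 2.0
[-3.14155658  0.00395046  2.93494152]
```

Settled. Next I descend and grip.

Call:
step_arm(
  newtons=50,
  series=[
    {"linear":[0.001,0.0008,0.025],"yaw":0,"grip":0},
    {"linear":[0.001,0.0008,0.05],"yaw":0,"grip":0},
    {"linear":[0.001,0.0008,0.07],"yaw":0,"grip":0},
    {"linear":[0.001,0.0008,0.08],"yaw":0,"grip":0},
    {"linear":[0.001,0.0008,0.081],"yaw":0,"grip":0},
    {"linear":[0.001,0.0008,0.081],"yaw":0,"grip":0},
    {"linear":[0.001,0.0008,0.081],"yaw":0,"grip":120},
    {"linear":[0.001,0.0008,0.081],"yaw":0,"grip":255},
    {"linear":[0.001,0.0008,0.081],"yaw":0,"grip":255},
    {"linear":[0.001,0.0008,0.081],"yaw":0,"grip":255},
  ],
)

```text
clock: 7.05
position: [562.5, -227.8, 38.9]
eef_rot: [-3.141, 0.002, 2.935]
ft_force: [-1.6, -0.1, 7.4]
finger_gap: 63.4
gripper_force: 57.5
```

Call:
step_arm(
  series=[
    {"linear":[0,0,0],"yaw":0,"grip":255},
    {"linear":[0,0,0],"yaw":0,"grip":255},
    {"linear":[0,0,0],"yaw":0,"grip":255},
  ],
)

```text
clock: 7.35
position: [562.5, -227.8, 38.9]
eef_rot: [-3.141, 0.002, 2.935]
ft_force: [-1.6, -1.1, 7.0]
finger_gap: 63.4
gripper_force: 57.5
```

Call:
step_arm(
  series=[
    {"linear":[0,0,-0.01],"yaw":0,"grip":255},
    {"linear":[0,0,-0.025],"yaw":0,"grip":255},
    {"linear":[0,0,-0.04],"yaw":0,"grip":255},
    {"linear":[0,0,-0.055],"yaw":0,"grip":255},
    {"linear":[0,0,-0.07],"yaw":0,"grip":255},
    {"linear":[0,0,-0.085],"yaw":0,"grip":255},
    {"linear":[0,0,-0.1],"yaw":0,"grip":255},
    {"linear":[0,0,-0.11],"yaw":0,"grip":255},
    {"linear":[0,0,-0.12],"yaw":0,"grip":255},
    {"linear":[0,0,-0.12],"yaw":0,"grip":255},
  ],
)

```text
clock: 8.35
position: [562.2, -227.4, 158.8]
eef_rot: [-3.142, 0.002, 2.935]
ft_force: [0.4, 0.3, -4.7]
finger_gap: 63.2
gripper_force: 57.0
```

```bash
python3 -c "
from h import *
go(575,0,159,108.3)"
```

```text
lin [ 3.410e-02  2.252e-01 -2.000e-04] yaw 59.86 n 5.0
```

Call:
step_arm(
  series=[
    {"linear":[0.003,0.022,0],"yaw":6,"grip":255},
    {"linear":[0.007,0.045,0],"yaw":12,"grip":255},
    {"linear":[0.01,0.068,0],"yaw":18,"grip":255},
    {"linear":[0.014,0.09,0],"yaw":24,"grip":255},
    {"linear":[0.017,0.113,0],"yaw":30,"grip":255},
    {"linear":[0.02,0.135,0],"yaw":36,"grip":255},
    {"linear":[0.024,0.158,0],"yaw":42,"grip":255},
    {"linear":[0.027,0.18,0],"yaw":48,"grip":255},
    {"linear":[0.031,0.203,0],"yaw":54,"grip":255},
    {"linear":[0.034,0.225,0],"yaw":59.9,"grip":255},
  ],
)

```text
clock: 9.35
position: [574.0, 1.2, 156.7]
eef_rot: [-3.14, -0.0, 1.885]
ft_force: [0.5, -0.1, -3.4]
finger_gap: 63.5
gripper_force: 57.0
```

Call:
step_arm(
  series=[
    {"linear":[0,0,0],"yaw":0,"grip":255},
    {"linear":[0,0,0],"yaw":0,"grip":255},
    {"linear":[0,0,0],"yaw":0,"grip":255},
    {"linear":[0,0,0.02],"yaw":0,"grip":255},
    {"linear":[0,0,0.04],"yaw":0,"grip":255},
    {"linear":[0,0,0.06],"yaw":0,"grip":255},
    {"linear":[0,0,0.08],"yaw":0,"grip":255},
    {"linear":[0,0,0.1],"yaw":0,"grip":255},
    {"linear":[0,0,0.11],"yaw":0,"grip":255},
    {"linear":[0,0,0.11],"yaw":0,"grip":255},
  ],
)

```text
clock: 10.35
position: [573.5, -0.8, 46.1]
eef_rot: [-3.139, 0.0, 1.889]
ft_force: [0.4, -0.1, -3.5]
finger_gap: 63.4
gripper_force: 56.9
```

Call:
step_arm(
  series=[
    {"linear":[0,0,0],"yaw":0,"grip":255},
    {"linear":[0,0,0],"yaw":0,"grip":255},
  ],
)

```text
clock: 10.55
position: [575.3, -0.1, 48.4]
eef_rot: [3.14, 0.0, 1.889]
ft_force: [0.1, 0.1, -3.6]
finger_gap: 63.3
gripper_force: 56.9
```

Run:
```python
from h import *
print(ctrl.read_state()['position'])
s=cam("scene"); b=[int(v) for v in proj(s,[575,0,30])[0]]
print(b); x,y=b; cv2.imwrite("pics/s4.png",cv2.resize(s["color"][y-60:y+60,x-60:x+60],(480,480),interpolation=2))
```

```text
[ 5.75289308e+02 -1.42226856e-01  4.84315497e+01]
[339, 257]
```

View pics/s4.png

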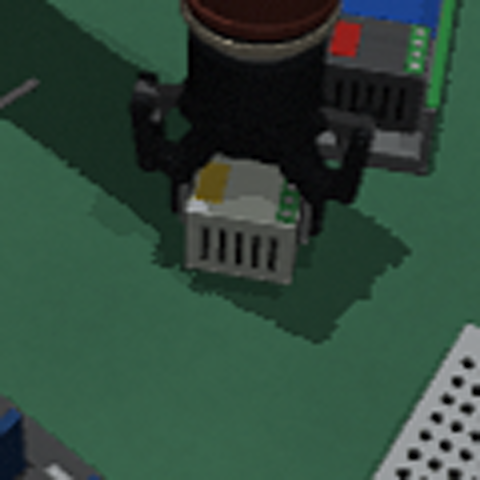

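The module hangs level between the fingers at crop (245,215), with nothing beneath it. I'll lower it gently to the table.

Call:
step_arm(
  series=[
    {"linear":[0,0,0.008],"yaw":0,"grip":255},
    {"linear":[0,0,0.014],"yaw":0,"grip":255},
    {"linear":[0,0,0.018],"yaw":0,"grip":255},
    {"linear":[0,0,0.021],"yaw":0,"grip":255},
    {"linear":[0,0,0.023],"yaw":0,"grip":255},
    {"linear":[0,0,0.024],"yaw":0,"grip":255},
    {"linear":[0,0,0.0245],"yaw":0,"grip":255},
    {"linear":[0,0,0.0245],"yaw":0,"grip":255},
  ],
)

```text
clock: 11.4
position: [574.3, 0.1, 23.9]
eef_rot: [-3.141, -0.001, 1.889]
ft_force: [-7.1, -0.3, 11.7]
finger_gap: 63.2
gripper_force: 59.0
```

Call:
step_arm(
  series=[
    {"linear":[0,0,0],"yaw":0,"grip":0},
    {"linear":[0,0,0],"yaw":0,"grip":0},
    {"linear":[0,0,0],"yaw":0,"grip":0},
    {"linear":[0,0,0],"yaw":0,"grip":0},
    {"linear":[0,0,0],"yaw":0,"grip":0},
    {"linear":[0,0,-0.03],"yaw":0,"grip":0},
    {"linear":[0,0,-0.06],"yaw":0,"grip":0},
    {"linear":[0,0,-0.09],"yaw":0,"grip":0},
    {"linear":[0,0,-0.09],"yaw":0,"grip":0},
    {"linear":[0,0,-0.09],"yaw":0,"grip":0},
  ],
)

```text
clock: 12.4
position: [574.8, 0.3, 113.2]
eef_rot: [3.14, -0.0, 1.89]
ft_force: [-0.2, -0.3, -0.1]
finger_gap: 85.3
gripper_force: 0.0
```

Run:
```python
from h import *
print(ctrl.read_state()['joint_positions'][6])
s=cam("scene"); b=(300,210,380,300)
L=rect(s,mask(s,(22,100,60),(35,255,255),b),54); G=rect(s,mask(s,(50,90,40),(75,255,255),b),54)
print(L,G)
go(575,0,113,18.3)
```

```text
0.43906708012806034
(((553.657470703125, -4.178503036499023), (15.501888275146484, 30.156450271606445), 17.168848037719727), array([553.56642291,  -4.32390264]), 65) (((574.1589965820312, -0.5119781494140625), (193.3170166015625, 272.65521240234375), 30.56690216064453), array([582.40267345, -30.04395616]), 5195)
lin [-0.0005  0.0007 -0.0007] yaw 89.98 n 1.0
```

Call:
step_arm(
  series=[
    {"linear":[0,0,0],"yaw":8.5,"grip":0},
    {"linear":[0,0,0],"yaw":17,"grip":0},
    {"linear":[0,0,0],"yaw":25.5,"grip":0},
    {"linear":[0,0,0],"yaw":34,"grip":0},
    {"linear":[0,0,0],"yaw":42.5,"grip":0},
    {"linear":[0,0,0],"yaw":51,"grip":0},
    {"linear":[0,0,0],"yaw":59.5,"grip":0},
    {"linear":[0,0,0],"yaw":68,"grip":0},
    {"linear":[0,0,0],"yaw":76.5,"grip":0},
    {"linear":[0,0,0],"yaw":85,"grip":0},
  ],
)

```text
clock: 13.45
position: [573.6, 0.0, 111.5]
eef_rot: [-3.142, 0.002, 0.4]
ft_force: [0.3, 1.0, -0.0]
finger_gap: 85.7
gripper_force: 0.0
```

Call:
step_arm(
  series=[
    {"linear":[0,0,0],"yaw":5,"grip":0},
    {"linear":[0,0,0],"yaw":5,"grip":0},
    {"linear":[0,0,0],"yaw":5,"grip":0},
    {"linear":[0,0,0],"yaw":5,"grip":0},
  ],
)

```text
clock: 13.85
position: [574.2, 0.0, 112.4]
eef_rot: [3.142, 0.001, 0.321]
ft_force: [-0.3, -0.4, 0.1]
finger_gap: 85.3
gripper_force: 0.0
```

Run:
```python
from h import *
go(574.7,0.5,25,18.3)
```

```text
lin [ 0.0006 -0.0003  0.0874] yaw 0.09 n 2.0
```

Call:
step_arm(
  newtons=50,
  series=[
    {"linear":[0,0,0.025],"yaw":0,"grip":0},
    {"linear":[0,0,0.05],"yaw":0,"grip":0},
    {"linear":[0,0,0.07],"yaw":0,"grip":0},
    {"linear":[0,0,0.085],"yaw":0,"grip":0},
    {"linear":[0,0,0.087],"yaw":0,"grip":0},
    {"linear":[0,0,0.087],"yaw":0,"grip":0},
    {"linear":[0,0,0.087],"yaw":0,"grip":80},
    {"linear":[0,0,0.087],"yaw":0,"grip":110},
    {"linear":[0,0,0.087],"yaw":0,"grip":140},
    {"linear":[0,0,0.087],"yaw":0,"grip":255},
  ],
)

```text
clock: 14.85
position: [575.1, 0.1, 26.7]
eef_rot: [3.141, -0.001, 0.319]
ft_force: [-0.4, 0.0, 6.0]
finger_gap: 47.5
gripper_force: 53.1
```

Call:
step_arm(
  series=[
    {"linear":[0,0,0],"yaw":0,"grip":255},
    {"linear":[0,0,0],"yaw":0,"grip":255},
    {"linear":[0,0,0],"yaw":0,"grip":255},
  ],
)

```text
clock: 15.15
position: [575.2, 0.1, 26.7]
eef_rot: [3.141, -0.001, 0.319]
ft_force: [-1.7, 0.3, 7.2]
finger_gap: 47.7
gripper_force: 53.2
```

Call:
step_arm(
  series=[
    {"linear":[0,0,-0.01],"yaw":0,"grip":255},
    {"linear":[0,0,-0.03],"yaw":0,"grip":255},
    {"linear":[0,0,-0.05],"yaw":0,"grip":255},
    {"linear":[0,0,-0.07],"yaw":0,"grip":255},
    {"linear":[0,0,-0.09],"yaw":0,"grip":255},
    {"linear":[0,0,-0.11],"yaw":0,"grip":255},
    {"linear":[0,0,-0.12],"yaw":0,"grip":255},
    {"linear":[0,0,-0.12],"yaw":0,"grip":255},
    {"linear":[0,0,-0.12],"yaw":0,"grip":255},
    {"linear":[0,0,-0.12],"yaw":0,"grip":255},
  ],
)

```text
clock: 16.15
position: [573.7, 0.2, 144.8]
eef_rot: [-3.141, 0.002, 0.319]
ft_force: [1.0, 0.4, -3.8]
finger_gap: 47.8
gripper_force: 52.7
```

Run:
```python
from h import *
t=cam("top"); s=cam("scene")
st=ctrl.read_state(); p=st["position"]; print(p,st["finger_gap"])
zt=p[2]-26.7+54
x,y=[int(v) for v in proj(s,[p[0],p[1],zt])[0]]; b=(x-45,y-45,x+45,y+45)
L=rect(s,mask(s,(22,100,60),(35,255,255),b),zt); print("label",L, "expect", p[:2]-21.5*np.array([np.cos(.319),np.sin(.319)]))
# pad: measure in both; stripe ends; neighbours' green strips and red labels
a=np.radians(18.3); ex=np.array([np.cos(a),np.sin(a)]); ey=np.array([-ex[1],ex[0]])
def loc(q): q=q-np.array([555,254]); return np.c_[q@ex,q@ey]
for c,n,bx in((t,"top",(140,190,265,265)),(s,"sc",(345,140,405,245))):
    for nm,lo,hi,z in(("pad",(100,120,50),(130,255,255),4),("stripe",(50,150,50),(75,255,255),62),("red",(0,150,60),(8,255,255),58)):
        m=mask(c,lo,hi,bx); k,l,sst,_=cv2.connectedComponentsWithStats(m)
        for i in range(1,k):
            if sst[i,4]>25:
                q=cast(c,pts(l==i),z)[:,:2]; u=loc(q); r=cv2.minAreaRect(q.astype(np.float32))
                print(n,nm,sst[i,4],"mean",u.mean(0).round(1),"mid",((u.min(0)+u.max(0))/2).round(1),"ext",np.ptp(u,0).round(1),"ang",round(r[2],1))
cv2.imwrite("pics/s5.png",cv2.resize(s["color"][y-150:y+90,x-120:x+120],(600,600),interpolation=2))
```

```text
[5.73903554e+02 7.36216055e-02 1.44912938e+02] 47.04154641900235
label (((547.582275390625, -5.902121543884277), (7.127081871032715, 28.527082443237305), 23.33988380432129), array([548.39454182,  -6.83517183]), 32) expect [553.48823943  -6.66914751]
top pad 434 mean [-0.  -0.4] mid [ 0.3 -0.5] ext [66.4 46.9] ang 17.9
top stripe 475 mean [36.9  1.7] mid [35.  -0.4] ext [ 16.1 286.1] ang 18.1
top red 59 mean [-24.4 -92.6] mid [-24.3 -92.6] ext [14.6 26.8] ang 19.2
top red 320 mean [ -95.9 -130.7] mid [ -86.9 -130.6] ext [102.8  61.1] ang 1.0
top red 65 mean [-23.9  91.7] mid [-23.9  91.6] ext [14.8 28.5] ang 19.0
sc pad 241 mean [-2.3  7.1] mid [-3.1  2.4] ext [70.3 47.9] ang 15.0
sc stripe 173 mean [37.7 -8.4] mid [37.7  1.6] ext [  7.1 285.6] ang 18.4
sc red 40 mean [-23.8  94.6] mid [-23.8  94.7] ext [16.1 29.1] ang 26.0
sc red 52 mean [-24.2 -90.3] mid [-23.9 -90.1] ext [15.6 29.9] ang 26.3
```

View pics/s5.png

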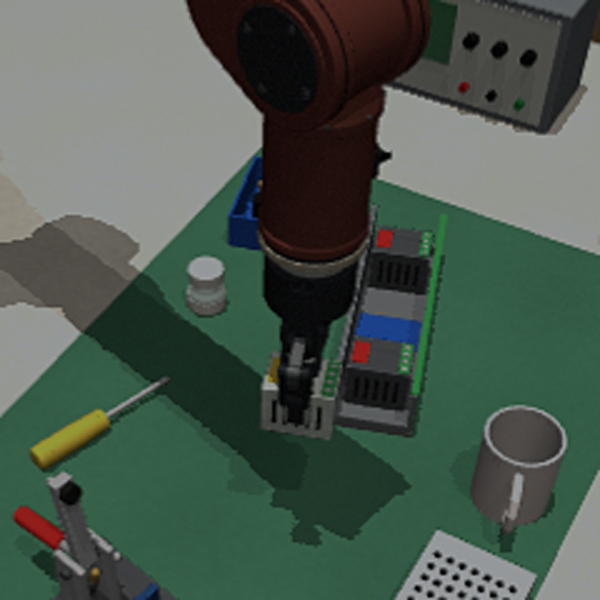

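The module is held by its long sides at crop (297,400), upright, with the green end facing the tray's green wall. The blue bay is free at (390,328). I'll move above it.

Run:
```python
from h import *
go(553.4,254.5,140,18.3)
```

```text
lin [ 0.0603 -0.248   0.0049] yaw -0.04 n 6.0
```

Call:
step_arm(
  series=[
    {"linear":[0.006,-0.025,0],"yaw":0,"grip":255},
    {"linear":[0.015,-0.06,0],"yaw":0,"grip":255},
    {"linear":[0.024,-0.1,0],"yaw":0,"grip":255},
    {"linear":[0.034,-0.14,0],"yaw":0,"grip":255},
    {"linear":[0.044,-0.18,0],"yaw":0,"grip":255},
    {"linear":[0.053,-0.22,0],"yaw":0,"grip":255},
    {"linear":[0.058,-0.24,0],"yaw":0,"grip":255},
    {"linear":[0.06,-0.248,0.005],"yaw":0,"grip":255},
    {"linear":[0.06,-0.248,0.005],"yaw":0,"grip":255},
    {"linear":[0.06,-0.248,0.005],"yaw":0,"grip":255},
  ],
)

```text
clock: 17.25
position: [554.0, 252.2, 140.5]
eef_rot: [3.14, 0.001, 0.317]
ft_force: [-0.6, -0.6, -3.9]
finger_gap: 47.2
gripper_force: 53.0
```

Run:
```python
from h import *
st=ctrl.read_state(); p=st["position"]; print(p,st["eef_rot"],st["finger_gap"])
go(553.4,254.5,100,18.3)
```

```text
[554.00098762 252.17299966 140.50013546] [3.14029954e+00 7.53224158e-04 3.16572914e-01] 47.22556499126838
lin [ 0.0002 -0.0024  0.0405] yaw -0.16 n 1.0
```

Next I lower to just above the walls (underside about 68 mm) and look.

Call:
step_arm(
  series=[
    {"linear":[0,-0.002,0.01],"yaw":0,"grip":255},
    {"linear":[0,-0.002,0.025],"yaw":0,"grip":255},
    {"linear":[0,-0.002,0.04],"yaw":0,"grip":255},
    {"linear":[0,-0.002,0.045],"yaw":0,"grip":255},
    {"linear":[0,-0.002,0.045],"yaw":0,"grip":255},
    {"linear":[0,-0.002,0.045],"yaw":0,"grip":255},
  ],
)

```text
clock: 17.85
position: [553.3, 256.1, 95.9]
eef_rot: [3.141, -0.0, 0.318]
ft_force: [-0.0, -1.0, -4.3]
finger_gap: 47.4
gripper_force: 52.9
```

Run:
```python
from h import *
s=cam("scene"); st=ctrl.read_state(); p=st["position"]; print(p)
# predicted drawn outlines: module bottom rectangle at TCP (magenta), tray wall inner top edges (cyan)
a=st["eef_rot"][2]; ex=np.array([np.cos(a),np.sin(a)]); ey=np.array([-ex[1],ex[0]])
im=cv2.resize(s["color"][130:250,320:440],(600,600),interpolation=2)
def line(A,B,z,o,col):
    q=[(proj(s,[*(o+u[0]*ex+u[1]*ey),z])[0]-[320,130])*5 for u in(A,B)]
    cv2.line(im,tuple(int(v) for v in q[0]),tuple(int(v) for v in q[1]),col,1)
zb=p[2]-26.7; o=p[:2]-1*ex
for z in(zb,zb+54): line((-32,-24),(32,-24),z,o,(255,0,255))
line((32,-24),(32,24),zb+54,o,(255,0,255))
T=np.array([552.5,254.2])
for x in(-37,37): line((x,-140),(x,140),62,T,(255,255,0))
cv2.imwrite("pics/s6.png",im)
```

```text
[553.46652844 256.26891662  96.21926122]
```

View pics/s6.png

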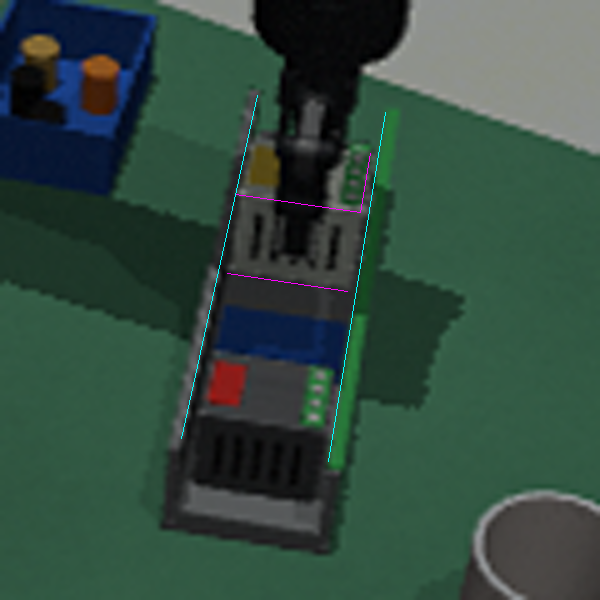

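The module (top edge (238,195)–(365,212)) lies centred between the wall edges, which match my predicted lines. It hangs above the blue bay with its green end at the green wall, so I'm lowering it in.

Call:
step_arm(
  series=[
    {"linear":[0,0.0015,0.008],"yaw":0,"grip":255},
    {"linear":[0,0.0015,0.016],"yaw":0,"grip":255},
    {"linear":[0,0.0015,0.024],"yaw":0,"grip":255},
    {"linear":[0,0.0015,0.032],"yaw":0,"grip":255},
    {"linear":[0,0.0015,0.04],"yaw":0,"grip":255},
    {"linear":[0,0.0015,0.046],"yaw":0,"grip":255},
    {"linear":[0,0.0015,0.052],"yaw":0,"grip":255},
    {"linear":[0,0.0015,0.056],"yaw":0,"grip":255},
    {"linear":[0,0.0015,0.056],"yaw":0,"grip":255},
    {"linear":[0,0.0015,0.056],"yaw":0,"grip":255},
  ],
)

```text
clock: 18.9
position: [553.7, 254.9, 40.0]
eef_rot: [3.142, -0.0, 0.319]
ft_force: [-0.5, 0.1, -4.0]
finger_gap: 47.5
gripper_force: 53.0
```

Call:
step_arm(
  series=[
    {"linear":[0,0,0.003],"yaw":0,"grip":255},
    {"linear":[0,0,0.006],"yaw":0,"grip":255},
    {"linear":[0,0,0.008],"yaw":0,"grip":255},
    {"linear":[0,0,0.009],"yaw":0,"grip":255},
    {"linear":[0,0,0.0095],"yaw":0,"grip":255},
    {"linear":[0,0,0.01],"yaw":0,"grip":255},
    {"linear":[0,0,0.01],"yaw":0,"grip":255},
  ],
)

```text
clock: 19.6
position: [553.4, 254.8, 30.8]
eef_rot: [-3.141, 0.001, 0.319]
ft_force: [-7.7, -1.6, 10.6]
finger_gap: 47.3
gripper_force: 54.8
```

The module is on the floor. I'll release with a partial opening and withdraw.

Call:
step_arm(
  series=[
    {"linear":[0,0,0],"yaw":0,"grip":70},
    {"linear":[0,0,0],"yaw":0,"grip":70},
    {"linear":[0,0,0],"yaw":0,"grip":70},
    {"linear":[0,0,0],"yaw":0,"grip":70},
    {"linear":[0,0,-0.02],"yaw":0,"grip":70},
    {"linear":[0,0,-0.05],"yaw":0,"grip":70},
    {"linear":[0,0,-0.09],"yaw":0,"grip":70},
    {"linear":[0,0,-0.13],"yaw":0,"grip":70},
    {"linear":[0,0,-0.17],"yaw":0,"grip":70},
    {"linear":[0,0,-0.2],"yaw":0,"grip":70},
  ],
)

```text
clock: 20.6
position: [554.1, 254.8, 232.4]
eef_rot: [-3.141, -0.002, 0.318]
ft_force: [0.5, 0.8, -0.3]
finger_gap: 61.9
gripper_force: 0.0
```

Call:
step_arm(
  series=[
    {"linear":[-0.05,0,-0.02],"yaw":0,"grip":70},
    {"linear":[-0.09,0,-0.04],"yaw":0,"grip":70},
    {"linear":[-0.09,0,-0.04],"yaw":0,"grip":70},
    {"linear":[-0.09,0,-0.04],"yaw":0,"grip":70},
  ],
)

```text
clock: 21.0
position: [467.3, 227.1, 270.5]
eef_rot: [-3.137, -0.001, 0.321]
ft_force: [0.1, 0.4, 0.7]
finger_gap: 61.9
gripper_force: 0.0
```

Run:
```python
from h import *
s=cam("scene"); print(ctrl.read_state()["finger_gap"])
cv2.imwrite("pics/s7.png",cv2.resize(s["color"][130:330,220:440],(660,600),interpolation=2))
```

```text
61.45700917908464
```

View pics/s7.png

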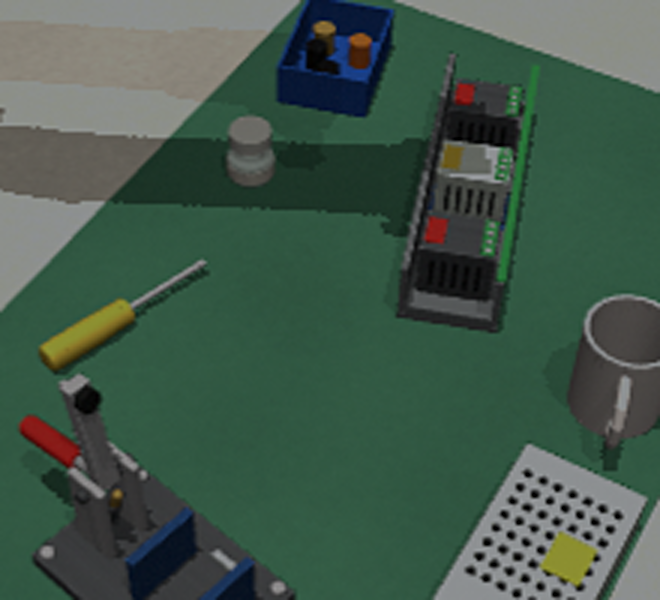

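The module stands square in the middle bay at (475,180), with its green strip on the striped-wall side like its neighbours. The clamp is still open at (85,430). I'm handing in.

```bash
python3 -c "
from plant import ctrl
print(ctrl.hand_in())"
```

```text
the job is handed in; nothing more can be done
None
```

I handed the job in at about 21 s of the 72 s allowed, with the clamp open and the module standing in the free middle bay, green strip to the striped wall; the hand-in returned no verdict, so this rests on the final camera image.

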